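# Fit the blue platen over the hand press column

### The arm

A 6-joint arm with a two-finger parallel gripper is mounted at the origin on the work surface. World frame = base frame: x ahead of the robot, y to its left, z up, the work surface at z = 0. Lengths are in mm, angles in rad, forces in N, time in s.
With the tool pointing down it reaches from about 350 to 875 mm from the base axis. Payload 4.2 kg.
Tool frame: the origin (TCP) lies on the centre line of the jaws, within the pads' length; the fingertips stand 14 mm ahead of it and the grasp point (between the pads) lies 5 mm behind it (tcp_to_tips is the distance from the TCP to the fingertips, in mm); z points along the fingers, y is the direction in which the jaws open and shut (so a half turn about z gives the same grasp; the last joint's range is limited). The gripper opens to 85 mm and grips with 20 to 120 N. Pads are 22 mm wide; open, the fingers measure 114 mm over their backs; the gripper's body (76 mm by 85 mm) begins 54 mm behind the grasp point. The pads swing forward as they close: fully open they stand 13 mm farther back than shut.
Start: joints at [1.359, 0.385, 0.008, 0, -1.194, -0.259], TCP at [283.466, 556.998, 245.312] pointing down, gripper open.
Joint ranges: [-3.14, 3.14], [-1.21, 2.06], [-1.07, 1.41], [-3.16, 2.05], [-2.99, -0.16], [-3.1, 3.1]. Speed limits (rad/s): [2.79, 2.79, 3.14, 3.14, 3.14, 3.14].

### API

Orientations are given as a unit quaternion [x, y, z, w].
In Python, from bench import read_state, get_image, job_done, tcp_to_tips gives the robot as it stands. The module is installed in compiled form; this text tells all that it offers.
- The arm moves only by the tool play_rows, never from a script. Its argument "targets" is a list of rows, each an object of numbers: "gripper": the gripper's target within -1 to 1 (shut at 1, half-way at 0, fully open at -1); "tx", "ty", "tz": the shift along the tool's x, y, z scaled (see below); "spin": the turn about the tool's z scaled (see below). A call has 1 to 12 rows; each row is the pose to reach, as a shift and turn from the pose commanded when the call began, along the tool's axes at that moment; what a row does not reach only later rows make up. The controller multiplies each number of a shift by 0.25 m and each number of a turn by pi/4 rad. A row lasts 1/8 s, in which the tool goes at most 62.5 mm and 10.7 degrees, less where a joint would pass 70% of its speed; a pose out of reach is approached as far as the arm can. A call with a number of a shift or a turn outside -1 to 1 is refused whole. A call with a gripper value outside its range is refused whole. The fingers move at their own pace and stop on an object; the grip force is fixed at half the most. Time passes only in rows, so rows that repeat a pose let the fingers close. It gives the time, the measured TCP pose, the force and the opening at its end, in the units of the state.
- read_state(): the state, without advancing time (a new reading comes with each control period).
- get_image(name): name is "scene" or "top" or "wrist"; returns a dict with "frame" (384x512x3 uint8, red, green, blue), "depth" (384x512 float32, mm along the optical axis (not along the pixel's ray), 0 where there is no reading), "mtx" (3x3 intrinsics, pixels), "world_to_cam" (4x4, takes a point from world to camera coordinates). Camera axes: x right, y up, looking along -z (the intrinsics and any distortion apply to the point x, -y, -z); pixel columns grow to the right and rows downward; lengths in mm; the calibration is good to about 2 mm. The wrist camera is an equidistant fisheye: a pixel r from the principal point sees the ray r / f radians off the axis. A picture is of the moment at which its call begins.
- job_done(): hands the job in, once; it reports no verdict.
The state is a dict: "clock": time; "joints": joint angles; "joint_vel": joint speeds; "joint_efforts": joint torques, N m; "position": TCP position; "ee_rot": TCP orientation; "contact_force": force on the tool from outside, world axes, zero at the start; "wrist_torque": the same for the moment, N m; "gripper_width": finger opening in mm.
Only numpy, scipy, OpenCV 4.12 (cv2) and the standard library are available. Lean on these libraries where they do the work, as an engineer would, in place of code of your own. Each camera call takes 0.05 s, during which the arm holds its last target.

### The job

Put the cleaned hand press back together: pick up the blue platen by its red grip, bring its bore over the bare steel column and, keeping it level, lower it down the column (do not drop it) until it lies flat on the blue bed and lined up with it. Let go, and leave the green platen where it is.

Things in the scene. Friction and masses are not known exactly. Their poses are not given: they have to be found in the camera images.
- platen_grip (a point): Loose blue platen, 0.6 kg, lying flat: plate 200 x 80 x 12 mm with a red grip bar on top (50 mm along x, 18 along y, top 70 mm above underside). Point: on the bar's axis, 47 mm above the underside; it balances here. z up; +x towards the bore (32 mm wide, 45 deep, vertical, in a 48 mm hub), whose axis is 90 mm away. Plate spans x -75 to 125; a 34 mm high steel block sits near its -x end.
- other_grip (a point): The other platen, green with a yellow grip bar: same shape, size and axes as the blue one (point on its grip bar, 47 mm above its underside), but its bore is only 12 mm and does not fit. To be left where it is.
- bed_mark (a point): The press: fixed blue bed 230 x 100 mm, flat top 25 mm above the table, with a bare vertical steel column. Point: on the bed's top surface, exactly below the platen's grip point once fitted. z up; +x along the bed towards the column, whose axis is 90 mm away. A fitted platen has its +x the same way.
- column_top (a point): The centre of the top of the press's column: 18 mm in diameter, 180 mm tall above the bed, its last 15 mm tapering to 8 mm at the top. Axes as the bed's.
Things that resemble listed ones, but are neither listed nor needed, are in the scene too. Leave any purple look-alike of the part that bears platen_grip alone.

How it is judged:
By the outcome, as a careful person would: the job done as asked, in the order asked, and still so for the second after the job is handed in, with the robot touching nothing.
It also fails if it takes over 58 s, if anything falls off the work surface, if the arm or the gripper's body presses on something with over 40 N, if the wrist force passes 120 N, or if a joint passes its speed limit or range.

## Working session

There is one attempt and no reset: what is moved stays moved. The work goes in short steps, Python scripts to look and compute and a tool call to move; the robot and the scene stay as the last step left them, time stands still between calls to the robot, and variables do not carry over. Pictures are saved under pics/ and viewed, and the job is handed in when it is done.

Besides the shell and the picture viewer there is one more tool, called after "Call:" as name(argument=value, ...) on one line, values as JSON. play_rows: Moves the arm, as the interface text tells. Its arguments: {"type":"object","properties":{"targets":{"type":"array","items":{"type":"object","properties":{"gripper":{"type":"number"},"tx":{"type":"number","minimum":-1,"maximum":1},"ty":{"type":"number","minimum":-1,"maximum":1},"tz":{"type":"number","minimum":-1,"maximum":1},"spin":{"type":"number","minimum":-1,"maximum":1}}}}},"required":["targets"]}

```bash
mkdir -p pics
cat > h.py <<'E'
import numpy as np,cv2
from bench import read_state,get_image
def save(im,name): cv2.imwrite('pics/'+name,im[:,:,::-1])
def cloud(g):
    d=g['depth'];K=g['mtx'];v,u=np.indices(d.shape)
    x=(u-K[0,2])/K[0,0]*d;y=(v-K[1,2])/K[1,1]*d
    P=np.stack([x,-y,-d,np.ones_like(d)],-1)
    return (P@np.linalg.inv(g['world_to_cam']).T)[...,:3]
E
python3 - <<'E'
from h import *
import pickle
s=read_state();print(s)
for n in['scene','top','wrist']:
    g=get_image(n);save(g['frame'],n+'0.png');pickle.dump(g,open(n+'0.pkl','wb'))
    if n!='wrist':print(n,g['mtx'],g['world_to_cam'])
E
```

```text
{'clock': 0.0, 'joints': array([ 1.35860892e+00,  3.85547442e-01,  6.61143874e-03, -4.99009842e-04,
       -1.19400078e+00, -2.58618227e-01]), 'joint_vel': array([-8.78745506e-04, -4.95779139e-05, -4.88339676e-04,  5.12995459e-04,
        5.05430269e-05, -2.02321715e-03]), 'joint_efforts': array([-1.69579966e-04, -3.92292094e+01,  1.88401544e+01,  4.18625146e+00,
       -4.69053703e-03,  1.02786046e-05]), 'position': array([283.22168757, 556.51525345, 244.22142381]), 'ee_rot': array([ 9.72398413e-01, -2.33324083e-01, -2.06997301e-04,  1.07532456e-03]), 'contact_force': array([-0.21801498,  0.20816644, -0.06492708]), 'wrist_torque': array([0.01395584, 0.01044344, 0.00981477]), 'gripper_width': 85.52754979583248}
scene [[466.47983859   0.         247.55008942]
 [  0.         466.47983859 195.846438  ]
 [  0.           0.           1.        ]] [[ 7.29778545e-01  6.83659383e-01 -5.75519926e-03 -3.08105422e+02]
 [-4.11351410e-01  4.45793540e-01  7.95020841e-01  4.04652581e+01]
 [ 5.46089089e-01 -5.77821743e-01  6.06554812e-01 -1.42845407e+03]
 [ 0.00000000e+00  0.00000000e+00  0.00000000e+00  1.00000000e+00]]
top [[364.67127067   0.         254.12301323]
 [  0.         364.67127067 192.01107591]
 [  0.           0.           1.        ]] [[ 2.87367891e-02 -9.99209187e-01  2.74808403e-02 -2.01541581e+01]
 [ 9.89388060e-01  3.23500815e-02  1.41650060e-01 -4.45744889e+02]
 [-1.42427049e-01  2.31186473e-02  9.89535277e-01 -9.90677407e+02]
 [ 0.00000000e+00  0.00000000e+00  0.00000000e+00  1.00000000e+00]]
```

View pics/scene0.png

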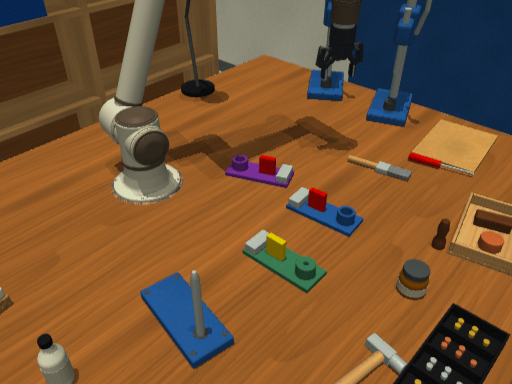

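View pics/top0.png

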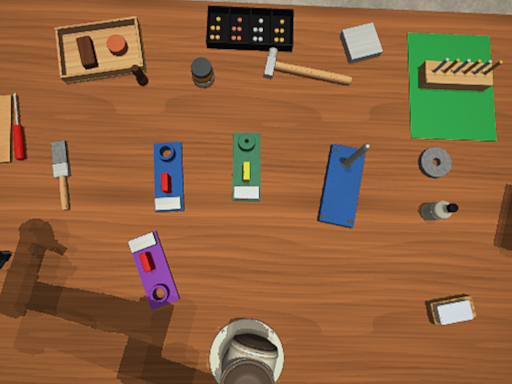

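View pics/wrist0.png

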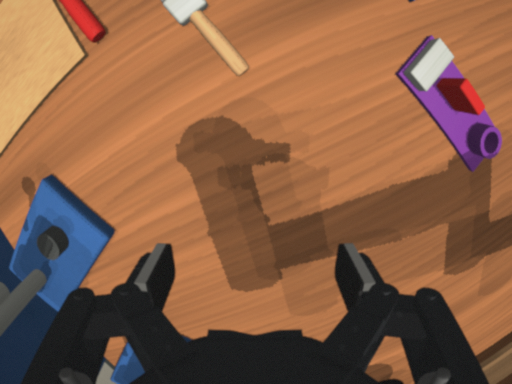

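Top view: the blue platen with red grip is at (167,176), with grip at (165,183) and bore at (167,153). The purple one at (153,270) is a look-alike and the green one at (246,166) is the decoy. The bed is at (343,185), with the column from base (345,162) to tip (366,147). The two blue-based presses in the back of the scene view have no bare column. I'll measure and confirm with a crop.

```bash
cat > m.py <<'E'
from h import *
import pickle
for n in['top','scene']:
    g=pickle.load(open(n+'0.pkl','rb'));C=cloud(g);f=g['frame'].astype(int);hsv=cv2.cvtColor(g['frame'],cv2.COLOR_RGB2HSV)
    M=np.linalg.inv(g['world_to_cam']);cam=M[:3,3];print(n,'cam',cam)
    X,Y,Z=C[...,0],C[...,1],C[...,2]
    W=(X>250)&(X<800)&(abs(Y)<400)
    blue=(abs(hsv[...,0].astype(int)-109)<8)&(hsv[...,1]>150)&W
    nl,lab,st,ce=cv2.connectedComponentsWithStats(blue.astype(np.uint8))
    for i in range(1,nl):
        if st[i,4]<150:continue
        m=lab==i
        print('blue',st[i],'z med',np.median(Z[m]))
        for lo,hi in[(5,18),(20,32),(40,52)]:
            k=m&(Z>lo)&(Z<hi)
            if k.sum()>60:
                r=cv2.minAreaRect(np.float32(C[k][:,:2]));print('  z',lo,hi,k.sum(),np.median(Z[k]),r)
    red=((hsv[...,0]<6)|(hsv[...,0]>174))&(hsv[...,1]>180)&W
    nl,lab,st,ce=cv2.connectedComponentsWithStats(red.astype(np.uint8))
    for i in range(1,nl):
        if st[i,4]<40:continue
        m=lab==i;k=m&(Z>np.percentile(Z[m],99)-5)
        print('red',st[i],'maxz',Z[m].max(),k.sum(),cv2.minAreaRect(np.float32(C[k][:,:2])))
    col=W&(Z>50)&(Z<215)&(abs(Y+200)<130)&(hsv[...,1]<60)
    print('col',col.sum())
    for lo in range(50,215,20):
        k=col&(Z>=lo)&(Z<lo+20)
        if k.sum()>2:print(lo,k.sum(),C[k].mean(0))
E
python3 m.py
python3 - <<'E'
import cv2
a=cv2.imread('pics/top0.png');s=cv2.imread('pics/scene0.png')
import numpy as np
x=cv2.resize(a[120:240,130:380],(750,360),interpolation=2)[:, :];y=cv2.resize(s[150:270,220:420],(400,240))
c=np.zeros((600,750,3),np.uint8);c[:360]=x;c[360:,:400]=y;cv2.imwrite('pics/crop0.png',c)
E
```

```text
top cam [ 300.49457732   17.1847852  1044.00388593]
blue [ 154  143   30   69 1245] z med 12.979376898294504
  z 5 18 1027 12.390840042336777 ((486.93585205078125, 240.22764587402344), (198.71714782714844, 79.63703155517578), 5.296133041381836)
  z 40 52 128 44.88831634339215 ((549.7667236328125, 245.27146911621094), (46.54624938964844, 45.30086898803711), 47.25245666503906)
blue [ 318  144   47   83 2453] z med 25.350023824288996
  z 20 32 2356 25.413213282078004 ((476.6702880859375, -256.51678466796875), (96.60738372802734, 227.85687255859375), 80.23912811279297)
red [161 173  10  20 173] maxz 1044.0038859346835 92 ((379.60430908203125, 141.6616973876953), (292.40521240234375, 38.86661148071289), 49.991111755371094)
red [140 252  13   9  87] maxz 74.26348238022058 36 ((259.9501647949219, 278.5508117675781), (19.76909065246582, 14.49264907836914), 24.684755325317383)
col 156
50 16 [ 536.42547655 -264.76059627   59.53437802]
70 13 [ 536.23284824 -263.87755864   78.51192545]
90 16 [ 536.96492878 -263.22609426   98.66054495]
110 16 [ 535.96364734 -263.78078542  119.70907593]
130 17 [ 5
[... 1047 characters left out ...]
0  18 145] maxz 73.29841671891847 24 ((260.713134765625, 275.7674255371094), (20.569984436035156, 17.71099853515625), 5.62211275100708)
red [308 188  19  24 332] maxz 73.7966590080838 64 ((463.4737243652344, 236.1212921142578), (48.95827865600586, 15.745285034179688), 5.666378974914551)
col 489
50 55 [ 546.02602129 -272.92044763   59.9899081 ]
70 55 [ 545.65246021 -273.37696868   80.33678853]
90 57 [ 545.84042885 -273.15757754  100.19167662]
110 60 [ 545.95283588 -272.67035139  120.42593099]
130 62 [ 545.7019624  -273.45384909  140.40979653]
150 62 [ 546.05768971 -273.08245987  159.98420045]
170 68 [ 545.97353529 -273.21248745  180.02857959]
190 70 [ 544.11258308 -271.71291005  198.41553361]
```

View pics/crop0.png

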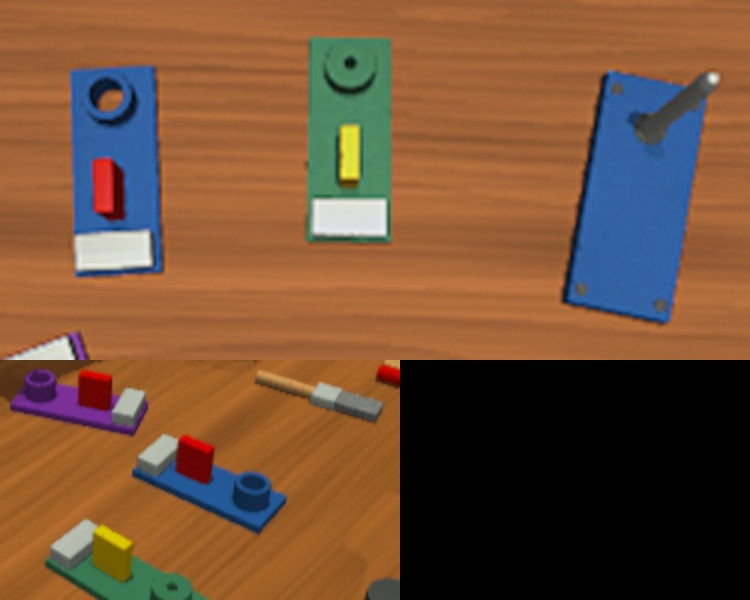

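The crop confirms it: the blue platen has a red bar and a wide bore (top left), the green one has a 12 mm bore, and the bed with the bare column is at the right. Next I'll work out the pose targets and see which side the wrist camera sticks out.

```bash
cat >> h.py <<'E'
from scipy.spatial.transform import Rotation as R
def plan(xy,z,yaw,s=None):
    s=s or read_state();r=R.from_quat(s['ee_rot']).as_matrix();p=s['position']
    t=r.T@(np.array([*xy,z])-p)
    cur=np.degrees(np.arctan2(r[1,0],r[0,0]));d=(yaw-cur+180)%360-180
    print('pos',p.round(1),'toolx yaw',cur.round(2),'tool shift',t.round(1),'scaled',(t/250).round(4),'spin',round(-d/45,4),'F',s['contact_force'].round(1),'w',round(s['gripper_width'],1),'t',s['clock'],'tilt',np.degrees(np.arccos(-r[2,2])).round(2))
E
python3 - <<'E'
from h import *
import pickle
g=pickle.load(open('wrist0.pkl','rb'));s=read_state();r=R.from_quat(s['ee_rot']).as_matrix()
M=np.linalg.inv(g['world_to_cam']);print('cam in tool',r.T@(M[:3,3]-s['position']));print((r.T@M[:3,:3]).round(2))
plan((462.7,236.2),150,5.7)
E
```

```text
cam in tool [ 8.31885508e+01 -8.11707367e-02 -1.28538064e+02]
[[ 0.    0.95  0.32]
 [ 1.   -0.    0.  ]
 [ 0.    0.32 -0.95]]
pos [283.3 556.6 244.5] toolx yaw -26.98 tool shift [305.3 204.   94.8] scaled [1.221  0.816  0.3794] spin -0.7263 F [-0.5  0.2 -0.2] w 85.5 t 0.15 tilt 0.1
```

The wrist camera hangs 83 mm along tool +x and would hit the column when fitted, so I'll grasp with tool x pointing to platen −x (world yaw 185.7°). That needs a spin of +147° in total.

Call:
play_rows(targets=[{"tx": 0.2, "ty": 0.13, "spin": 0.23, "gripper": -1}, {"tx": 0.4, "ty": 0.27, "spin": 0.46, "gripper": -1}, {"tx": 0.6, "ty": 0.4, "spin": 0.69, "gripper": -1}, {"tx": 0.6, "ty": 0.4, "spin": 0.92, "gripper": -1}, {"tx": 0.6, "ty": 0.4, "spin": 1, "gripper": -1}, {"tx": 0.6, "ty": 0.4, "spin": 1, "gripper": -1}])

```text
invalid input
```

Call:
play_rows(targets=[{"spin": 0.23, "gripper": -1}, {"spin": 0.46, "gripper": -1}, {"spin": 0.69, "gripper": -1}, {"spin": 0.92, "gripper": -1}, {"spin": 1, "gripper": -1}, {"spin": 1, "gripper": -1}])

```text
invalid input
```

Run:
```python
from h import *
plan((462.7,236.2),150,185.7);print(read_state()['joints'])
```

```text
pos [283.3 556.6 244.5] toolx yaw -26.98 tool shift [305.3 204.   94.8] scaled [1.221  0.816  0.3794] spin 3.2737 F [-0.5  0.2 -0.2] w 85.5 t 0.15 tilt 0.1
[ 1.35859007e+00  3.85389695e-01  6.95376917e-03 -3.60788919e-04
 -1.19400201e+00 -2.58591750e-01]
```

Both calls were refused, so I'll include every key in each row.

Call:
play_rows(targets=[{"tx": 0.2, "ty": 0.13, "tz": 0, "spin": 0.23, "gripper": -1}, {"tx": 0.4, "ty": 0.27, "tz": 0, "spin": 0.46, "gripper": -1}, {"tx": 0.6, "ty": 0.4, "tz": 0, "spin": 0.69, "gripper": -1}, {"tx": 0.6, "ty": 0.4, "tz": 0, "spin": 0.92, "gripper": -1}, {"tx": 0.6, "ty": 0.4, "tz": 0, "spin": 1, "gripper": -1}, {"tx": 0.6, "ty": 0.4, "tz": 0, "spin": 1, "gripper": -1}])

```text
clock: 0.9
position: [371.8, 399.5, 245.1]
ee_rot: [0.809, -0.587, -0.0, 0.0]
contact_force: [-0.0, 0.2, -0.7]
gripper_width: 85.6
```

Call:
play_rows(targets=[{"tx": 0, "ty": 0, "tz": 0, "spin": 0.23, "gripper": -1}, {"tx": 0, "ty": 0, "tz": 0, "spin": 0.46, "gripper": -1}, {"tx": 0, "ty": 0, "tz": 0, "spin": 0.69, "gripper": -1}, {"tx": 0, "ty": 0, "tz": 0, "spin": 0.92, "gripper": -1}, {"tx": 0, "ty": 0, "tz": 0, "spin": 1, "gripper": -1}, {"tx": 0, "ty": 0, "tz": 0, "spin": 1, "gripper": -1}])

```text
clock: 1.65
position: [371.6, 400.0, 245.1]
ee_rot: [-0.524, 0.852, -0.0, -0.0]
contact_force: [-0.2, 0.1, -0.6]
gripper_width: 84.9
```

Run:
```python
from h import *
plan((462.7,236.2),150,185.7);print(read_state()['joints'])
```

```text
pos [371.6 400.  245.1] toolx yaw -116.86 tool shift [ 104.9 -155.3   95.1] scaled [ 0.4196 -0.6212  0.3805] spin 1.2765 F [-0.2  0.1 -0.6] w 84.9 t 1.65 tilt 0.03
[ 1.11920055e+00  2.50905232e-01 -1.87406990e-01 -8.87611818e-05
 -1.13297410e+00 -1.58789791e+00]
```

Call:
play_rows(targets=[{"tx": 0.1, "ty": -0.15, "tz": 0.05, "spin": 0.23, "gripper": -1}, {"tx": 0.2, "ty": -0.3, "tz": 0.1, "spin": 0.46, "gripper": -1}, {"tx": 0.3, "ty": -0.45, "tz": 0.15, "spin": 0.69, "gripper": -1}, {"tx": 0.42, "ty": -0.62, "tz": 0.2, "spin": 0.92, "gripper": -1}, {"tx": 0.42, "ty": -0.62, "tz": 0.2, "spin": 1, "gripper": -1}, {"tx": 0.42, "ty": -0.62, "tz": 0.2, "spin": 1, "gripper": -1}])

```text
clock: 2.4
position: [462.5, 235.5, 195.2]
ee_rot: [-0.157, 0.988, -0.0, -0.0]
contact_force: [0.1, -0.3, 0.3]
gripper_width: 85.0
```

Run:
```python
from h import *
plan((462.7,236.2),42,185.7);print(read_state()['joints'])
g=get_image('wrist');save(g['frame'],'w1.png')
```

```text
pos [462.5 235.5 195.2] toolx yaw -161.9 tool shift [ -0.4   0.6 153.2] scaled [-0.0016  0.0026  0.6127] spin 0.2755 F [ 0.1 -0.3  0.3] w 85.0 t 2.4 tilt 0.02
[ 7.83943112e-01  2.49928809e-01 -3.24198711e-01  9.65549343e-05
 -9.96933674e-01 -2.03893401e+00]
```

View pics/w1.png

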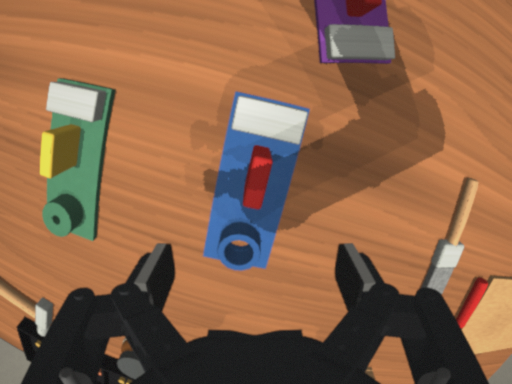

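The wrist view shows the blue platen with its bar at (258,178) and bore at (240,247). That matches the planned TCP axis, which projects to about (256,177). I'll align the yaw and descend part way.

Call:
play_rows(targets=[{"tx": 0, "ty": 0, "tz": 0.1, "spin": 0.2, "gripper": -1}, {"tx": 0, "ty": 0.003, "tz": 0.25, "spin": 0.276, "gripper": -1}, {"tx": 0, "ty": 0.003, "tz": 0.33, "spin": 0.276, "gripper": -1}, {"tx": 0, "ty": 0.003, "tz": 0.33, "spin": 0.276, "gripper": -1}, {"tx": 0, "ty": 0.003, "tz": 0.33, "spin": 0.276, "gripper": -1}])

```text
clock: 3.08
position: [462.6, 237.7, 113.8]
ee_rot: [-0.05, 0.999, 0.001, 0.001]
contact_force: [-0.2, 1.0, 1.3]
gripper_width: 85.7
```

Run:
```python
from h import *
import cv2
g=get_image('wrist');save(g['frame'],'w2.png')
s=read_state();plan((462.7,236.2),42,185.7,s)
K=g['mtx'];M=np.linalg.inv(g['world_to_cam'])
def ray(u,v):
    a=np.array([(u-K[0,2])/K[0,0],(v-K[1,2])/K[1,1]]);r=np.hypot(*a);x=a/r*np.sin(r)
    return M[:3,:3]@np.array([x[0],-x[1],-np.cos(r)])
hsv=cv2.cvtColor(g['frame'],cv2.COLOR_RGB2HSV)
red=(((hsv[...,0]<6)|(hsv[...,0]>174))&(hsv[...,1]>180)).astype(np.uint8)
n,l,st,c=cv2.connectedComponentsWithStats(red)
for i in range(1,n):
    if st[i,4]>300:
        print(st[i],c[i])
        # brightness split : top face
        m=l==i;v=hsv[...,2][m];print(np.percentile(v,[5,25,50,75,95]))
        d=M[:3,3]
        for t in [v.min()]:
            pts=[]
            for y,x in zip(*np.nonzero(m)):
                r=ray(x,y);pts.append(d+r*((70-d[2])/r[2]))
            pts=np.array(pts);print(cv2.minAreaRect(np.float32(pts[:,:2])))
```

```text
pos [462.7 237.6 114. ] toolx yaw -174.31 tool shift [ 0.3 -1.5 72. ] scaled [ 0.0011 -0.0061  0.2882] spin -0.0002 F [0.  0.3 0.3] w 85.2 t 3.125 tilt 0.15
[ 242  165   26   88 2086] [254.44870566 209.07670182]
[107. 122. 130. 131. 157.]
((454.09332275390625, 237.46987915039062), (60.39530563354492, 15.951263427734375), 5.0182108879089355)
```

View pics/w2.png

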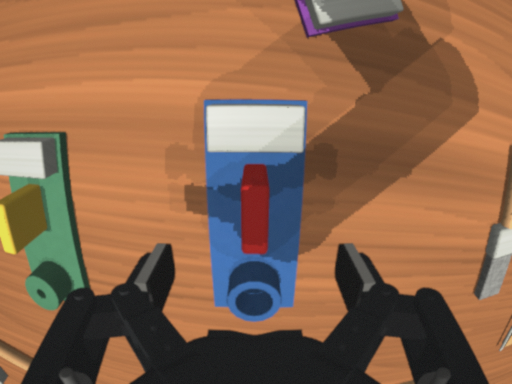

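The platen is centred and square between the jaws, with the bar at (254,209). I'll descend and grip.

Call:
play_rows(targets=[{"tx": 0, "ty": -0.003, "tz": 0.1, "spin": 0, "gripper": -1}, {"tx": 0, "ty": -0.003, "tz": 0.2, "spin": 0, "gripper": -1}, {"tx": 0, "ty": -0.003, "tz": 0.26, "spin": 0, "gripper": -1}, {"tx": 0, "ty": -0.003, "tz": 0.288, "spin": 0, "gripper": -1}, {"tx": 0, "ty": -0.003, "tz": 0.288, "spin": 0, "gripper": -1}, {"tx": 0, "ty": -0.003, "tz": 0.288, "spin": 0, "gripper": -1}])

```text
clock: 3.88
position: [462.6, 236.4, 41.6]
ee_rot: [-0.049, 0.999, 0.0, 0.001]
contact_force: [0.0, 0.6, -0.0]
gripper_width: 85.1
```

Run:
```python
from h import *
plan((462.7,236.2),42,185.7)
g=get_image('scene');save(cv2.resize(g['frame'][120:300,200:440],(720,540)),'s3.png')
```

```text
pos [462.6 236.4  41.6] toolx yaw -174.38 tool shift [-0.1 -0.2 -0.4] scaled [-0.0002 -0.0006 -0.0017] spin -0.0017 F [ 0.   0.6 -0. ] w 85.1 t 3.875 tilt 0.09
```

View pics/s3.png

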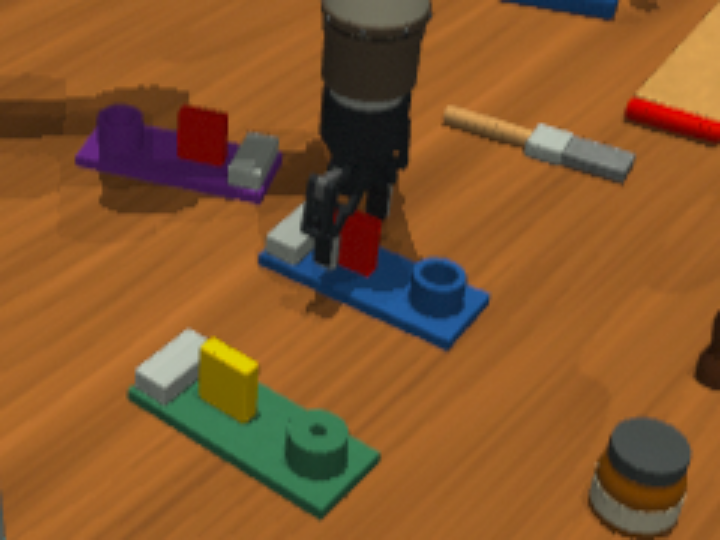

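The fingers straddle the red bar at (360,240). Closing now.

Call:
play_rows(targets=[{"tx": 0, "ty": 0, "tz": 0, "spin": 0, "gripper": 0}, {"tx": 0, "ty": 0, "tz": 0, "spin": 0, "gripper": 1}, {"tx": 0, "ty": 0, "tz": 0, "spin": 0, "gripper": 1}, {"tx": 0, "ty": 0, "tz": 0, "spin": 0, "gripper": 1}, {"tx": 0, "ty": 0, "tz": 0, "spin": 0, "gripper": 1}, {"tx": 0, "ty": 0, "tz": 0, "spin": 0, "gripper": 1}, {"tx": 0, "ty": 0, "tz": 0, "spin": 0, "gripper": 1}, {"tx": 0, "ty": 0, "tz": 0, "spin": 0, "gripper": 1}])

```text
clock: 4.92
position: [462.4, 236.4, 41.1]
ee_rot: [-0.049, 0.999, 0.0, 0.0]
contact_force: [-0.8, 2.7, 2.3]
gripper_width: 17.5
```

Call:
play_rows(targets=[{"tx": 0, "ty": 0, "tz": -0.05, "spin": 0, "gripper": 1}, {"tx": 0, "ty": 0, "tz": -0.1, "spin": 0, "gripper": 1}, {"tx": 0, "ty": 0, "tz": -0.2, "spin": 0, "gripper": 1}, {"tx": 0, "ty": 0, "tz": -0.2, "spin": 0, "gripper": 1}, {"tx": 0, "ty": 0, "tz": -0.2, "spin": 0, "gripper": 1}])

```text
clock: 5.55
position: [461.3, 235.2, 90.1]
ee_rot: [-0.049, 0.999, -0.0, -0.001]
contact_force: [-0.5, 0.2, -5.3]
gripper_width: 17.5
```

Run:
```python
from h import *
s=read_state();plan((452.2,-253.6),320,170.15,s);print(s['wrist_torque'])
g=get_image('scene');save(cv2.resize(g['frame'][120:300,200:440],(720,540)),'s4.png')
```

```text
pos [461.3 235.2  90.1] toolx yaw -174.44 tool shift [  56.9 -485.8 -229.4] scaled [ 0.2274 -1.9432 -0.9178] spin 0.3425 F [-0.5  0.2 -5.3] w 17.5 t 5.55 tilt 0.11
[-0.04345576  0.03788326 -0.02173295]
```

View pics/s4.png

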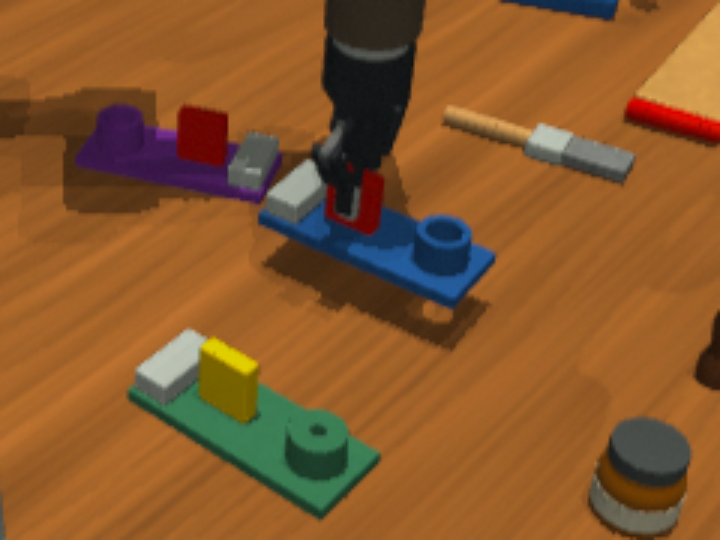

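The platen is lifted level with the bar held centrally (5.3 N of weight). I'll raise it well above the column.

Call:
play_rows(targets=[{"tx": 0, "ty": 0, "tz": -0.08, "spin": 0, "gripper": 1}, {"tx": 0, "ty": 0, "tz": -0.2, "spin": 0, "gripper": 1}, {"tx": 0, "ty": 0, "tz": -0.32, "spin": 0, "gripper": 1}, {"tx": 0, "ty": 0, "tz": -0.44, "spin": 0, "gripper": 1}, {"tx": 0, "ty": 0, "tz": -0.56, "spin": 0, "gripper": 1}, {"tx": 0, "ty": 0, "tz": -0.68, "spin": 0, "gripper": 1}, {"tx": 0, "ty": 0, "tz": -0.78, "spin": 0, "gripper": 1}, {"tx": 0, "ty": 0, "tz": -0.84, "spin": 0, "gripper": 1}, {"tx": 0, "ty": 0, "tz": -0.84, "spin": 0, "gripper": 1}, {"tx": 0, "ty": 0, "tz": -0.84, "spin": 0, "gripper": 1}])

```text
clock: 6.85
position: [461.4, 235.5, 299.0]
ee_rot: [-0.049, 0.999, -0.001, -0.002]
contact_force: [-0.2, 0.3, -5.7]
gripper_width: 17.3
```

Call:
play_rows(targets=[{"tx": 0, "ty": -0.05, "tz": 0, "spin": 0, "gripper": 1}, {"tx": 0.01, "ty": -0.13, "tz": 0, "spin": 0.02, "gripper": 1}, {"tx": 0.02, "ty": -0.23, "tz": 0, "spin": 0.04, "gripper": 1}, {"tx": 0.04, "ty": -0.34, "tz": 0, "spin": 0.07, "gripper": 1}, {"tx": 0.05, "ty": -0.45, "tz": 0, "spin": 0.09, "gripper": 1}, {"tx": 0.06, "ty": -0.56, "tz": 0, "spin": 0.11, "gripper": 1}, {"tx": 0.08, "ty": -0.67, "tz": 0, "spin": 0.13, "gripper": 1}, {"tx": 0.09, "ty": -0.77, "tz": 0, "spin": 0.15, "gripper": 1}, {"tx": 0.1, "ty": -0.85, "tz": 0, "spin": 0.16, "gripper": 1}, {"tx": 0.1, "ty": -0.9, "tz": 0, "spin": 0.17, "gripper": 1}, {"tx": 0.1, "ty": -0.9, "tz": 0, "spin": 0.17, "gripper": 1}, {"tx": 0.1, "ty": -0.9, "tz": 0, "spin": 0.17, "gripper": 1}])

```text
clock: 8.35
position: [459.2, 9.6, 300.8]
ee_rot: [0.018, 1.0, 0.0, -0.0]
contact_force: [0.0, -0.7, -5.7]
gripper_width: 17.0
```

Run:
```python
from h import *
s=read_state();plan((452.2,-253.6),300,170.15,s);print(s['joints'])
```

```text
pos [459.2   9.6 300.8] toolx yaw 177.94 tool shift [  -2.5 -263.3    0.7] scaled [-0.0098 -1.053   0.0028] spin 0.1732 F [ 0.  -0.7 -5.7] w 17.0 t 8.35 tilt 0.01
[ 3.76080676e-01  5.80013641e-02 -2.80493576e-01 -1.89955613e-04
 -1.23224817e+00 -1.98271255e+00]
```

Call:
play_rows(targets=[{"tx": 0, "ty": -0.05, "tz": 0, "spin": 0.01, "gripper": 1}, {"tx": 0, "ty": -0.13, "tz": 0, "spin": 0.03, "gripper": 1}, {"tx": 0, "ty": -0.23, "tz": 0, "spin": 0.05, "gripper": 1}, {"tx": 0, "ty": -0.34, "tz": 0, "spin": 0.07, "gripper": 1}, {"tx": 0, "ty": -0.45, "tz": 0, "spin": 0.09, "gripper": 1}, {"tx": 0, "ty": -0.56, "tz": 0, "spin": 0.11, "gripper": 1}, {"tx": 0, "ty": -0.67, "tz": 0, "spin": 0.13, "gripper": 1}, {"tx": -0.01, "ty": -0.78, "tz": 0, "spin": 0.15, "gripper": 1}, {"tx": -0.01, "ty": -0.88, "tz": 0, "spin": 0.17, "gripper": 1}, {"tx": -0.01, "ty": -0.96, "tz": 0, "spin": 0.173, "gripper": 1}, {"tx": -0.01, "ty": -1, "tz": 0, "spin": 0.173, "gripper": 1}, {"tx": -0.01, "ty": -1, "tz": 0, "spin": 0.173, "gripper": 1}])

```text
clock: 9.85
position: [452.7, -240.6, 300.6]
ee_rot: [0.086, 0.996, 0.0, -0.0]
contact_force: [-0.6, 0.4, -4.7]
gripper_width: 17.5
```

Run:
```python
from h import *
s=read_state();plan((452.2,-253.6),300,170.15,s)
import pickle
gs={}
for n in ['scene','top','wrist']:
    g=get_image(n);gs[n]=g;save(g['frame'],n+'5.png')
pickle.dump(gs,open('g5.pkl','wb'))
```

```text
pos [ 452.7 -240.6  300.6] toolx yaw 170.13 tool shift [ -1.7 -12.9   0.6] scaled [-0.0068 -0.0515  0.0022] spin -0.0005 F [-0.6  0.4 -4.7] w 17.5 t 9.85 tilt 0.03
```

View pics/scene5.png

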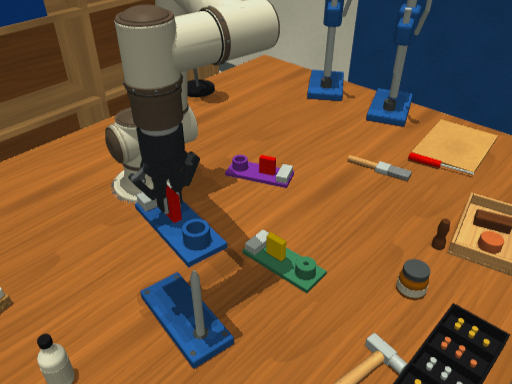

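View pics/wrist5.png

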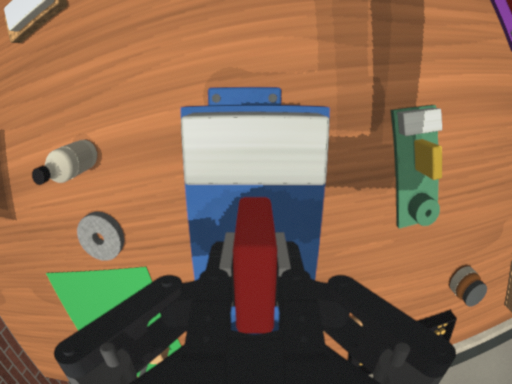

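View pics/top5.png

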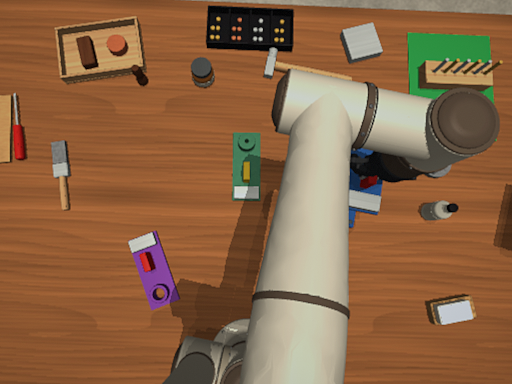

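Scene view: the platen is held level over the bed. Its hub is at (197,233) and the column top at (195,275). I'll measure the held hub from the scene depth.

```bash
cat > hub.py <<'E'
from h import *
import sys
def hub(g,s):
    C=cloud(g);hsv=cv2.cvtColor(g['frame'],cv2.COLOR_RGB2HSV);p=s['position'];und=p[2]-41.1
    blue=(abs(hsv[...,0].astype(int)-109)<9)&(hsv[...,1]>130)&(np.hypot(C[...,0]-p[0],C[...,1]-p[1])<180)
    Z=C[...,2]-und
    k=blue&(Z>39)&(Z<52)
    (c,r)=cv2.minEnclosingCircle(np.float32(C[k][:,:2]));print('hub',k.sum(),np.round(c,1),round(r,1),'rect',cv2.minAreaRect(np.float32(C[k][:,:2])),'z',np.median(C[k][:,2]))
    A=np.linalg.lstsq(np.c_[C[k][:,:2]-np.mean(C[k][:,:2],0),np.ones(k.sum())],C[k][:,2],rcond=None)[0];print('hub tilt',A)
    q=blue&(abs(Z-12)<8)
    P=C[q];rect=cv2.minAreaRect(np.float32(P[:,:2]));A=np.linalg.lstsq(np.c_[P[:,:2]-p[:2],np.ones(len(P))],P[:,2],rcond=None)[0]
    print('plate',len(P),rect,'plane',A)
    # expected
    a=np.radians(np.degrees(np.arctan2(*(R.from_quat(s['ee_rot']).as_matrix()[[1,0],0])))+180);print('expected hub',p[:2]+90*np.array([np.cos(a),np.sin(a)]),und+45)
E
python3 - <<'E'
from hub import *
import pickle
hub(pickle.load(open('g5.pkl','rb'))['scene'],read_state())
E
```

```text
hub 333 [ 506.3 -258. ] 58.9 rect ((507.92681884765625, -249.68572998046875), (46.16494369506836, 114.28472900390625), 78.92271423339844) z 304.43547048516336
hub tilt [8.64819797e-04 1.57735904e-02 3.03870814e+02]
plate 1857 ((478.6544494628906, -245.32456970214844), (80.59599304199219, 198.8758087158203), 80.44808959960938) plane [-1.95025244e-03  1.45970695e-02  2.72399663e+02]
expected hub [ 541.51362418 -255.11854282] 304.6818619748765
```

The plate measures level. Its centre is 14.5 mm (scene view) to 13 mm (robot pose) short of the bed centre in −y. I'll shift to (452.2, −254.2), still above the column.

Call:
play_rows(targets=[{"tx": -0.005, "ty": -0.03, "tz": 0, "spin": 0, "gripper": 1}, {"tx": -0.007, "ty": -0.054, "tz": 0.05, "spin": 0, "gripper": 1}, {"tx": -0.007, "ty": -0.054, "tz": 0.12, "spin": 0, "gripper": 1}, {"tx": -0.007, "ty": -0.054, "tz": 0.14, "spin": 0, "gripper": 1}, {"tx": -0.007, "ty": -0.054, "tz": 0.14, "spin": 0, "gripper": 1}, {"tx": -0.007, "ty": -0.054, "tz": 0.14, "spin": 0, "gripper": 1}])

```text
clock: 10.75
position: [452.7, -254.2, 266.5]
ee_rot: [0.086, 0.996, -0.0, 0.001]
contact_force: [1.0, 0.0, -5.3]
gripper_width: 17.5
```

Run:
```python
from hub import *
s=read_state();plan((452.2,-254.2),66.1,170.15,s)
g=get_image('scene');hub(g,s);save(cv2.resize(g['frame'][170:370,120:280],(600,750))[:600],'s6.png')
```

```text
pos [ 452.7 -254.2  266.5] toolx yaw 170.18 tool shift [  0.7  -0.  200.4] scaled [ 2.900e-03 -1.000e-04  8.014e-01] spin 0.0007 F [ 1.   0.  -5.3] w 17.5 t 10.75 tilt 0.08
hub 333 [ 503.4 -269. ] 61.4 rect ((505.3519287109375, -263.0440673828125), (45.125431060791016, 119.96881103515625), 78.91553497314453) z 270.6864484068037
hub tilt [4.72527698e-03 1.13264691e-02 2.69947655e+02]
plate 1872 ((478.85430908203125, -258.35638427734375), (80.410400390625, 199.41921997070312), 79.98307037353516) plane [-3.13805262e-03  1.37865639e-02  2.38426859e+02]
expected hub [ 541.35371688 -269.5232247 ] 270.3597663402585
```

View pics/s6.png

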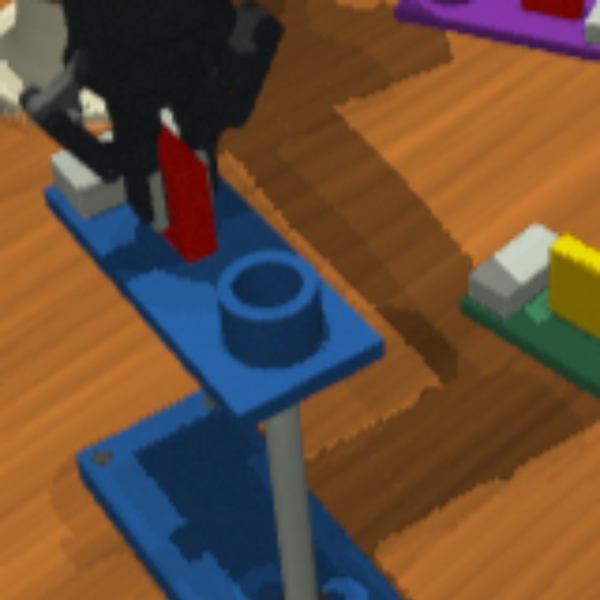

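The column at (285,420) points into the hub axis, so alignment looks right. I'll lower gently onto the tapered tip, watching the force.

Call:
play_rows(targets=[{"tx": 0.003, "ty": 0, "tz": 0.03, "spin": 0, "gripper": 1}, {"tx": 0.003, "ty": 0, "tz": 0.06, "spin": 0, "gripper": 1}, {"tx": 0.003, "ty": 0, "tz": 0.09, "spin": 0, "gripper": 1}, {"tx": 0.003, "ty": 0, "tz": 0.11, "spin": 0, "gripper": 1}, {"tx": 0.003, "ty": 0, "tz": 0.13, "spin": 0, "gripper": 1}, {"tx": 0.003, "ty": 0, "tz": 0.14, "spin": 0, "gripper": 1}, {"tx": 0.003, "ty": 0, "tz": 0.14, "spin": 0, "gripper": 1}])

```text
clock: 11.68
position: [451.5, -253.9, 230.7]
ee_rot: [0.086, 0.996, -0.0, -0.0]
contact_force: [0.2, -0.4, -5.4]
gripper_width: 17.3
```

Call:
play_rows(targets=[{"tx": 0, "ty": 0, "tz": 0.02, "spin": 0, "gripper": 1}, {"tx": 0, "ty": 0, "tz": 0.04, "spin": 0, "gripper": 1}, {"tx": 0, "ty": 0, "tz": 0.06, "spin": 0, "gripper": 1}, {"tx": 0, "ty": 0, "tz": 0.08, "spin": 0, "gripper": 1}, {"tx": 0, "ty": 0, "tz": 0.09, "spin": 0, "gripper": 1}, {"tx": 0, "ty": 0, "tz": 0.09, "spin": 0, "gripper": 1}])

```text
clock: 12.42
position: [451.4, -253.8, 208.1]
ee_rot: [0.086, 0.996, 0.0, -0.0]
contact_force: [-0.1, 0.1, -5.3]
gripper_width: 17.3
```

Run:
```python
from hub import *
s=read_state();plan((452.2,-254.2),66.1,170.15,s);print(s['wrist_torque'])
g=get_image('scene');hub(g,s);save(cv2.resize(g['frame'][210:360,120:280],(640,600)),'s7.png')
```

```text
pos [ 451.4 -253.8  208.1] toolx yaw 170.17 tool shift [ -0.9  -0.2 142. ] scaled [-0.0036 -0.0009  0.568 ] spin 0.0005 F [-0.1  0.1 -5.3] w 17.3 t 12.425 tilt 0.03
[-0.02397116 -0.02972978  0.02579428]
hub 311 [ 501.8 -269.8] 61.8 rect ((503.51812744140625, -261.5756530761719), (47.21968078613281, 120.4332046508789), 79.41647338867188) z 212.12922865164978
hub tilt [1.12455789e-04 1.42481849e-02 2.11526451e+02]
plate 1790 ((476.793212890625, -257.7229309082031), (80.48078918457031, 200.26039123535156), 80.00970458984375) plane [-3.85423717e-03  1.44423841e-02  1.80091395e+02]
expected hub [ 540.10309335 -269.19560263] 211.99637127514114
```

View pics/s7.png

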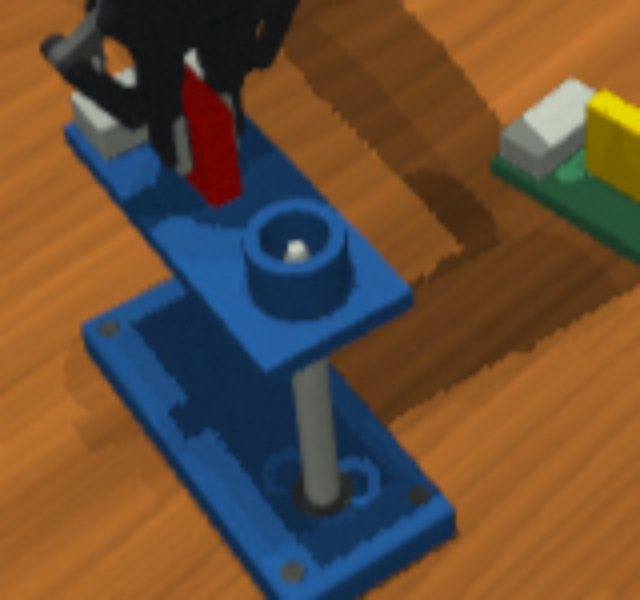

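The column tip is visible inside the bore at (296,250), free of contact. I'll lower most of the way with a 1 mm centring nudge.

Call:
play_rows(targets=[{"tx": -0.004, "ty": -0.004, "tz": 0.03, "spin": 0, "gripper": 1}, {"tx": -0.004, "ty": -0.004, "tz": 0.08, "spin": 0, "gripper": 1}, {"tx": -0.004, "ty": -0.004, "tz": 0.13, "spin": 0, "gripper": 1}, {"tx": -0.004, "ty": -0.004, "tz": 0.18, "spin": 0, "gripper": 1}, {"tx": -0.004, "ty": -0.004, "tz": 0.23, "spin": 0, "gripper": 1}, {"tx": -0.004, "ty": -0.004, "tz": 0.28, "spin": 0, "gripper": 1}, {"tx": -0.004, "ty": -0.004, "tz": 0.33, "spin": 0, "gripper": 1}, {"tx": -0.004, "ty": -0.004, "tz": 0.38, "spin": 0, "gripper": 1}, {"tx": -0.004, "ty": -0.004, "tz": 0.43, "spin": 0, "gripper": 1}, {"tx": -0.004, "ty": -0.004, "tz": 0.48, "spin": 0, "gripper": 1}, {"tx": -0.004, "ty": -0.004, "tz": 0.52, "spin": 0, "gripper": 1}, {"tx": -0.004, "ty": -0.004, "tz": 0.52, "spin": 0, "gripper": 1}])

```text
clock: 13.98
position: [451.7, -254.9, 77.4]
ee_rot: [0.086, 0.996, 0.0, -0.001]
contact_force: [-1.0, 0.7, -4.9]
gripper_width: 17.5
```

Call:
play_rows(targets=[{"tx": 0, "ty": 0, "tz": 0, "spin": 0, "gripper": 1}, {"tx": 0, "ty": 0, "tz": 0, "spin": 0, "gripper": 1}])

```text
clock: 14.22
position: [452.7, -255.1, 78.9]
ee_rot: [0.086, 0.996, -0.0, 0.001]
contact_force: [0.2, -0.8, -6.0]
gripper_width: 17.4
```

Run:
```python
from hub import *
s=read_state();plan((452.2,-254.6),66.1,170.15,s);print(s['wrist_torque'])
g=get_image('scene');hub(g,s);save(cv2.resize(g['frame'][210:370,120:280],(600,600)),'s8.png')
```

```text
pos [ 452.7 -255.1   78.9] toolx yaw 170.18 tool shift [ 0.6  0.4 12.8] scaled [0.0026 0.0017 0.0511] spin 0.0006 F [ 0.2 -0.8 -6. ] w 17.4 t 14.225 tilt 0.08
[-0.04717711  0.04068068 -0.00937503]
hub 228 [ 504.8 -272.1] 60.7 rect ((506.7789306640625, -262.85107421875), (47.77854537963867, 118.4739761352539), 79.47156524658203) z 83.10254692787538
hub tilt [-8.39014860e-03  1.69773282e-02  8.25635809e+01]
plate 1547 ((477.83734130859375, -259.1207275390625), (81.31095886230469, 200.1533966064453), 80.59877014160156) plane [-1.30682287e-03  1.08630350e-02  5.09099607e+01]
expected hub [ 541.42086955 -270.48605919] 82.7694655076281
```

View pics/s8.png

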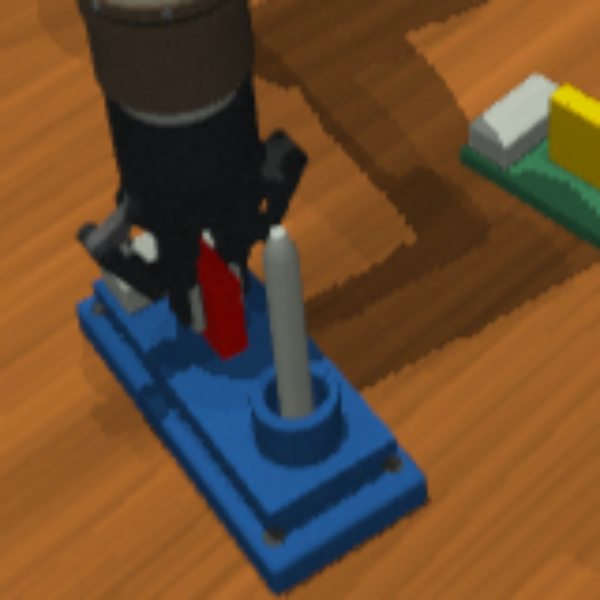

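The column runs centrally through the hub, and the plate centre is within 1 mm of the bed centre. I'll lower the last 13 mm slowly.

Call:
play_rows(targets=[{"tx": 0, "ty": 0, "tz": 0.012, "spin": 0, "gripper": 1}, {"tx": 0, "ty": 0, "tz": 0.024, "spin": 0, "gripper": 1}, {"tx": 0, "ty": 0, "tz": 0.034, "spin": 0, "gripper": 1}, {"tx": 0, "ty": 0, "tz": 0.04, "spin": 0, "gripper": 1}, {"tx": 0, "ty": 0, "tz": 0.044, "spin": 0, "gripper": 1}, {"tx": 0, "ty": 0, "tz": 0.044, "spin": 0, "gripper": 1}, {"tx": 0, "ty": 0, "tz": 0.044, "spin": 0, "gripper": 1}])

```text
clock: 15.15
position: [452.4, -255.0, 67.4]
ee_rot: [0.086, 0.996, -0.0, 0.0]
contact_force: [0.5, -0.5, -5.8]
gripper_width: 17.3
```

Call:
play_rows(targets=[{"tx": 0, "ty": 0, "tz": 0.003, "spin": 0, "gripper": 1}, {"tx": 0, "ty": 0, "tz": 0.006, "spin": 0, "gripper": 1}, {"tx": 0, "ty": 0, "tz": 0.006, "spin": 0, "gripper": 1}, {"tx": 0, "ty": 0, "tz": 0.006, "spin": 0, "gripper": 1}])

```text
clock: 15.65
position: [452.4, -255.0, 66.1]
ee_rot: [0.086, 0.996, -0.0, 0.0]
contact_force: [-2.5, 1.3, -1.3]
gripper_width: 17.4
```

Force shows it starting to rest on the bed. A touch more:

Call:
play_rows(targets=[{"tx": 0, "ty": 0, "tz": 0.003, "spin": 0, "gripper": 1}, {"tx": 0, "ty": 0, "tz": 0.003, "spin": 0, "gripper": 1}, {"tx": 0, "ty": 0, "tz": 0.003, "spin": 0, "gripper": 1}])

```text
clock: 16.02
position: [452.4, -255.0, 66.1]
ee_rot: [0.085, 0.996, -0.0, 0.0]
contact_force: [-3.2, 1.6, 5.9]
gripper_width: 17.2
```

Run:
```python
from hub import *
s=read_state();plan((452.2,-254.6),66.1,170.15,s);print(s['wrist_torque'])
g=get_image('scene');hub(g,s);save(cv2.resize(g['frame'][210:370,120:280],(600,600)),'s9.png')
```

```text
pos [ 452.4 -255.    66.1] toolx yaw 170.19 tool shift [ 0.3  0.4 -0. ] scaled [ 0.001   0.0015 -0.0001] spin 0.001 F [-3.2  1.6  5.9] w 17.2 t 16.025 tilt 0.03
[ 0.74040985  0.82383655 -0.01373018]
hub 226 [ 503.1 -273.2] 62.4 rect ((504.93267822265625, -263.6615295410156), (46.19276809692383, 122.1816635131836), 79.00384521484375) z 70.66318244328306
hub tilt [-2.50406361e-02  3.07400318e-02  7.01829481e+01]
plate 1564 ((482.15740966796875, -260.35882568359375), (90.48881530761719, 214.6513214111328), 80.11479949951172) plane [-3.63483989e-03  9.88507013e-03  3.80863130e+01]
expected hub [ 541.07313568 -270.34097522] 69.97441266178046
```

View pics/s9.png

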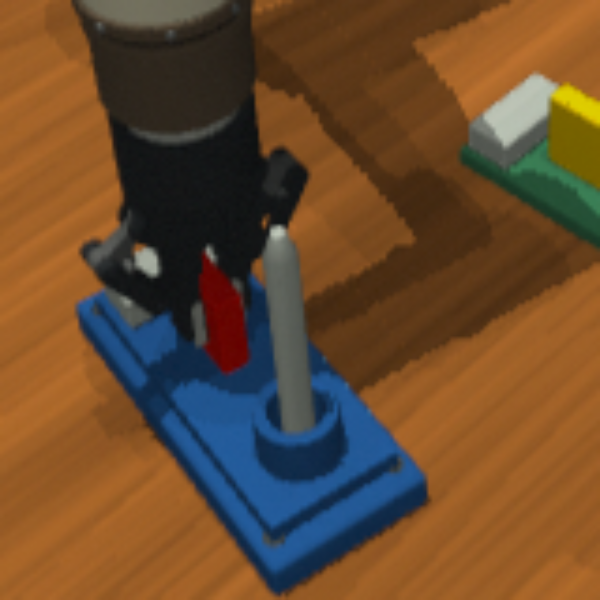

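The platen is seated on the bed with a light press (6 N). Opening the gripper, then withdrawing straight up.

Call:
play_rows(targets=[{"tx": 0, "ty": 0, "tz": 0, "spin": 0, "gripper": 0.5}, {"tx": 0, "ty": 0, "tz": 0, "spin": 0, "gripper": 0}, {"tx": 0, "ty": 0, "tz": 0, "spin": 0, "gripper": -0.5}, {"tx": 0, "ty": 0, "tz": 0, "spin": 0, "gripper": -1}, {"tx": 0, "ty": 0, "tz": 0, "spin": 0, "gripper": -1}, {"tx": 0, "ty": 0, "tz": 0, "spin": 0, "gripper": -1}, {"tx": 0, "ty": 0, "tz": 0, "spin": 0, "gripper": -1}])

```text
clock: 16.95
position: [452.3, -255.0, 65.0]
ee_rot: [0.086, 0.996, -0.0, -0.0]
contact_force: [-0.9, 0.2, -0.5]
gripper_width: 85.2
```

Call:
play_rows(targets=[{"tx": 0, "ty": 0, "tz": -0.05, "spin": 0, "gripper": -1}, {"tx": 0, "ty": 0, "tz": -0.15, "spin": 0, "gripper": -1}, {"tx": 0, "ty": 0, "tz": -0.3, "spin": 0, "gripper": -1}, {"tx": 0, "ty": 0, "tz": -0.5, "spin": 0, "gripper": -1}, {"tx": 0, "ty": 0, "tz": -0.7, "spin": 0, "gripper": -1}, {"tx": 0, "ty": 0, "tz": -0.9, "spin": 0, "gripper": -1}, {"tx": 0, "ty": 0, "tz": -0.95, "spin": 0, "gripper": -1}, {"tx": 0, "ty": 0, "tz": -0.95, "spin": 0, "gripper": -1}, {"tx": 0, "ty": 0, "tz": -0.95, "spin": 0, "gripper": -1}])

```text
clock: 18.08
position: [451.5, -254.6, 300.9]
ee_rot: [0.086, 0.996, 0.001, -0.002]
contact_force: [0.0, 0.5, -0.3]
gripper_width: 85.6
```

Run:
```python
from h import *
s=read_state();plan((452.2,-254.6),66.1,170.15,s)
g=get_image('scene');save(cv2.resize(g['frame'][200:380,90:330],(800,600)),'s10.png')
C=cloud(g);hsv=cv2.cvtColor(g['frame'],cv2.COLOR_RGB2HSV)
b=(abs(hsv[...,0].astype(int)-109)<9)&(hsv[...,1]>130)&(np.hypot(C[...,0]-478,C[...,1]+258)<160)
for lo,hi in[(20,29),(33,42),(62,78)]:
    k=b&(C[...,2]>lo)&(C[...,2]<hi);P=C[k];A=np.linalg.lstsq(np.c_[P[:,:2]-[478,-258],np.ones(len(P))],P[:,2],rcond=None)[0];print(lo,len(P),cv2.minAreaRect(np.float32(P[:,:2])),A)
red=((hsv[...,0]<6)|(hsv[...,0]>174))&(hsv[...,1]>180)&(np.hypot(C[...,0]-452,C[...,1]+254)<60)&(C[...,2]>90)
print('red',red.sum(),cv2.minAreaRect(np.float32(C[red][:,:2])),C[red][:,2].max())
yel=(abs(hsv[...,0].astype(int)-27)<6)&(hsv[...,1]>180)&(C[...,2]>67)&(abs(C[...,1]-50)<80)
print('yel',cv2.minAreaRect(np.float32(C[yel][:,:2])))
import pickle
g=pickle.load(open('scene0.pkl','rb'));C=cloud(g);hsv=cv2.cvtColor(g['frame'],cv2.COLOR_RGB2HSV)
yel=(abs(hsv[...,0].astype(int)-27)<6)&(hsv[...,1]>180)&(C[...,2]>67)&(abs(C[...,1]-50)<80)
print('yel before',cv2.minAreaRect(np.float32(C[yel][:,:2])))
```

```text
pos [ 451.5 -254.6  300.9] toolx yaw 170.16 tool shift [ -1.5  -0.  234.8] scaled [-5.900e-03 -1.000e-04  9.393e-01] spin 0.0002 F [ 0.   0.5 -0.3] w 85.6 t 18.075 tilt 0.19
20 922 ((478.8810119628906, -259.1969909667969), (98.50987243652344, 227.45083618164062), 79.97200775146484) [-1.50049388e-03  1.11355488e-02  2.58838766e+01]
33 1495 ((476.6274108886719, -258.52301025390625), (81.97821044921875, 203.4754180908203), 80.6134033203125) [-2.48698016e-03  4.22853065e-03  3.82180366e+01]
62 240 ((541.9205322265625, -270.9792175292969), (46.1627311706543, 44.31365203857422), 46.14251708984375) [-3.42133984e-02  3.45422726e-02  7.21282724e+01]
red 158 ((452.8897399902344, -255.8675994873047), (16.499483108520508, 48.193206787109375), 82.25727844238281) 100.47843601015518
yel ((500.736328125, 17.83896827697754), (50.292816162109375, 20.519948959350586), 0.7894489765167236)
yel before ((500.88079833984375, 17.962787628173828), (48.81803512573242, 19.718473434448242), 1.2750108242034912)
```

View pics/s10.png

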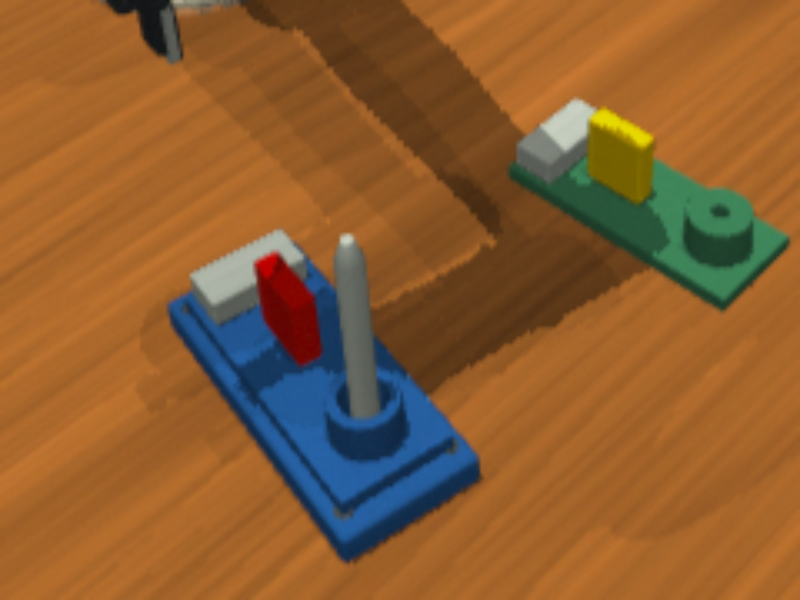

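The platen lies flat on the bed around the column: its centre is 2 mm along x from the bed's (within camera error), yaw differs by 0.6°, and the plate top is at z = 38 where 37 is expected. The green platen hasn't moved and the gripper is clear.

```bash
python3 -c "
from bench import job_done
print(job_done())"
```

```text
the job is handed in; nothing more can be done
None
```

I picked up the blue platen by its red grip, kept it level, and brought its bore over the bare column. I then lowered it in the grip until it touched the bed lightly (about 6 N), let go, and withdrew straight up. I handed in at about 18 s of the 58 s.

**Last checks:**
- **Alignment:** the plate centre is about 2 mm from the bed centre and the yaw differs by 0.6°, both within camera accuracy.
- **Seating:** the plate top is at z ≈ 38 mm, against 37 mm for full seating. The column stands inside the hub.
- **Other parts:** the green platen's grip is where it was to within 0.2 mm. I kept clear of the purple look-alike but did not measure it again afterwards.
- **Disagreements:** two readings did not quite agree. A fit to the small hub-top patch gave about 2–3° of tilt, while the larger plate fit gave about 0.3°, so I took the plate as flat. The first two move calls were refused because they left out keys, and nothing moved.

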